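# Lift the pin basket out of its tank and hold it level

### The job

Take the parts basket with the steel pins (the one with the orange grip) by its upright handle, pull it straight up out of its tank and keep it level all the way, with both pins still in it. Finish while holding it: level and still, straight above its own tank, with its underside about 5 cm above the tank's rim, so that I can look at it from below; do not put it down or let go. Leave the other basket, the mug and the tape measure as they are.

Things in the scene. Friction and masses are not known exactly. Their poses are not given: they have to be found in the camera images.
- basket_pins: round wire parts basket, 104 mm across and 44 mm tall, about 0.3 kg, with a steel rod 8 mm thick rising from the middle of its floor to a flat upright orange plastic grip (34 mm along the basket's x, 16 mm thick along its y, 48 mm tall; from 126 to 174 mm above the underside). Origin: centre of its underside; z up along the rod. It holds two loose round steel pins, 8 mm thick and 55 mm long, lying on its floor either side of the rod.
- basket_pins_grip (a point): centre of the orange grip, 150 mm above the basket's underside on its axis; axes as the basket's: the 16 mm thickness is along y, so fingers closing along y take it by its broad flat faces
- tank_pins: open round metal tank fixed to the bench, 136 mm outside, 128 mm inside, 85 mm tall to the rim, floor 5 mm thick; two small wire lugs stick out 15 mm at 60 mm height. Origin: centre of its underside, on the bench top. The basket with the orange grip stands loose inside on its floor, up to 7 mm off centre, at any turn.
- pin_1: one steel pin in the basket with the orange grip, 8 mm thick, 55 mm long along its y; origin at the middle of its underside
- pin_2: the other steel pin in the same basket, alike
- basket_wood: round wire parts basket, 104 mm across and 44 mm tall, about 0.3 kg, with a steel rod 8 mm thick rising from the middle of its floor to a flat upright blue plastic grip (34 mm along the basket's x, 16 mm thick along its y, 48 mm tall; from 126 to 174 mm above the underside). Origin: centre of its underside; z up along the rod. It holds two small wood offcuts. To be left alone.
- tank_wood: open round metal tank fixed to the bench, 136 mm outside, 128 mm inside, 85 mm tall to the rim, floor 5 mm thick; two small wire lugs stick out 15 mm at 60 mm height. Origin: centre of its underside, on the bench top. The basket with the blue grip stands loose inside on its floor, up to 7 mm off centre, at any turn. The two tanks are alike and may stand either way round, one to the left and one to the right.
- tea_mug: white mug, 78 mm across, 97 mm tall, standing behind the tanks; origin at the centre of its underside. To be left alone.
- tape_measure: yellow-brown tape measure, 62x81x33 mm, lying at the right; origin at the centre of its underside. To be left alone.
Mind the look-alikes: they are no part of the job. What is shaped like the basket_pins but pink or red is not meant.

How it is judged:
On the way:
1. the pin basket is clear above the rim of its tank, over its mouth, with both pins in it (height (world z) of basket_pins above 0.095 m and horizontal distance between basket_pins and tank_pins below 0.05 m and horizontal distance between each of pin_1, pin_2 and basket_pins below 0.05 m and z of pin_1 in the frame of basket_pins between -0.005 and 0.035 m and z of pin_2 in the frame of basket_pins between -0.005 and 0.035 m), for 0.2 s.
At the end, for the whole second after the job is handed in: Orange-grip basket held still in the fingers, off its tank: underside 25 to 90 mm above the rim, axis within 30 mm of the tank's and 0.12 rad of vertical, under 20 mm/s and 0.15 rad/s, both pins lying in it (within 50 mm of its axis). The other basket stands upright in its tank (height (world z) of basket_pins between 0.11 and 0.175 m and horizontal distance between basket_pins and tank_pins below 0.03 m and angle between basket_pins's own z axis and vertical below 0.12 rad and linear speed of basket_pins below 0.02 m/s and angular speed of basket_pins below 0.15 rad/s and contact force between the fingers and basket_pins above 2 N and contact force between basket_pins and tank_pins below 0.05 N and horizontal distance between each of pin_1, pin_2 and basket_pins below 0.05 m and z of pin_1 in the frame of basket_pins between -0.005 and 0.035 m and z of pin_2 in the frame of basket_pins between -0.005 and 0.035 m and horizontal distance between basket_wood and tank_wood below 0.016 m and height (world z) of basket_wood below 0.01 m and angle between basket_wood's own z axis and vertical below 0.1 rad); the arm keeps its last pose, push and grip.
It fails at once if the pin basket is tipped more than 0.35 rad (20 degrees) (angle between basket_pins's own z axis and vertical above 0.35 rad).
It fails at once if the other basket is shifted by more than 15 mm (distance of basket_wood from where it was at the start of the episode above 0.015 m).
It fails at once if the mug is shifted by more than 20 mm or tipped (distance of tea_mug from where it was at the start of the episode above 0.02 m or angle between tea_mug's own z axis and vertical above 0.3 rad).
It fails at once if the tape measure is shifted by more than 20 mm (distance of tape_measure from where it was at the start of the episode above 0.02 m).
It also fails if it takes over 32 s, if anything falls off the work surface, if the arm or the gripper's body presses on something with over 40 N, if the wrist force passes 120 N, or if a joint passes its speed limit or range.

### The arm

A 6-joint arm with a two-finger parallel gripper is mounted at the origin on a cart in front of the work surface, level with it; the furniture and walls round the work are solid. World frame = base frame: x ahead of the robot, y to its left, z up, the work surface at z = 0. Lengths are in m, angles in rad, forces in N, time in s.
With the tool pointing down it reaches from about 0.3 to 0.875 m from the base axis. Payload 4.2 kg.
Tool frame: the origin (TCP) lies at the centre of the arm's flange, where the gripper is bolted on; the fingertips stand 173 mm ahead of it and the grasp point (between the pads) lies 155 mm ahead of it; y points along the fingers, x is the direction in which the jaws open and shut, and the axes are right-handed (so a half turn about y gives the same grasp; the last joint's range is limited). The gripper opens to 85 mm and grips with 20 to 120 N. Pads are 22 mm wide; open, the fingers measure 114 mm over their backs; the gripper's body (76 mm by 85 mm) begins 54 mm behind the grasp point. The pads swing forward as they close: fully open they stand 13 mm farther back than shut.
Start: joints at [-0.02, 0.32, 1.565, -0, 1.257, -0.02], TCP at [0.575, 0, 0.405] pointing down, gripper open.
Joint ranges: [-3.11, 3.11], [-0.84, 2.01], [0.21, 2.61], [-1.34, 4.49], [0.05, 2.63], [-2.56, 2.56]. Speed limits (rad/s): [2.57, 2.57, 3.14, 3.14, 3.14, 3.14].

### API

Orientations are given as a unit quaternion [x, y, z, w].
In Python, from workcell import env gives the robot as it stands. The module is installed in compiled form; this text tells all that it offers.
- The arm moves only by the tool move_arm, never from a script. Its argument "motion" is a list of rows, each a list of 5 numbers: the opening in per cent of the stroke, from 0 (shut) to 100 (fully open), then the shift along the world's x, y, z in mm, then the turn about the world's z in degrees. A call has 1 to 8 rows; each row shifts and turns the pose as measured when the row begins; what a row does not reach is not made up. A row lasts 1/10 s, in which the tool goes at most 50 mm and 8.59 degrees, less where a joint would pass 70% of its speed; a pose out of reach is approached as far as the arm can. A call is refused whole if a number of a shift passes 50 or a number of a turn 8.59, either way. A call with a gripper value outside its range is refused whole. The fingers move at their own pace and stop on an object; the grip force is fixed at half the most. Time passes only in rows, so rows that do not move let the fingers close. It gives the time, the measured TCP pose, the force and the opening at its end, in the units of the state.
- env.get_state(): the state, without advancing time (a new reading comes with each control period).
- env.capture(name): name is "scene" or "side" or "wrist"; returns the picture (420x560x3 uint8, blue, green, red); there is no depth.
- env.camera_info(name): a dict with "camera_matrix" (3x3 intrinsics, pixels), "origin" and "attitude" of the camera in the world. Camera axes: x right, y up, looking along -z (the intrinsics and any distortion apply to the point x, -y, -z); pixel columns grow to the right and rows downward; lengths in m; the calibration is good to about 2 mm. A picture is of the moment at which its call begins: read the wrist's pose just before it. camera_info takes no time and is no camera call; for the wrist camera it gives the pose at the moment of the call.
- env.close_job(): hands the job in, once; it reports no verdict.
The state is a dict: "time_s": time; "q": joint angles; "dq": joint speeds; "effort": joint torques, N m; "tcp_pos": TCP position; "eef_rot": TCP orientation; "wrist_force": force on the tool from outside, world axes, zero at the start; "torque": the same for the moment, N m; "gripper_width": finger opening in m.
Only numpy, scipy, OpenCV 4.12 (cv2) and the standard library are available. Lean on these libraries where they do the work, as an engineer would, in place of code of your own. Each camera call takes 0.05 s, during which the arm holds its last target.

## Working session

There is one attempt and no reset: what is moved stays moved. The work goes in short steps, Python scripts to look and compute and a tool call to move; the robot and the scene stay as the last step left them, time stands still between calls to the robot, and variables do not carry over. Pictures are saved under pics/ and viewed, and the job is handed in when it is done.

Besides the shell and the picture viewer there is one more tool, called after "Call:" as a command line: name --pt "numbers of a row" for each row, then --argument value for the rest. move_arm: Moves the arm, as the interface text tells. Its arguments: {"type":"object","properties":{"motion":{"type":"array"}},"required":["motion"]}

```bash
mkdir -p pics
python3 - <<'E'
from workcell import env
import cv2
for n in("scene","side","wrist"):
    i=env.camera_info(n);print(n,i)
    cv2.imwrite(f"pics/{n}0.png",env.capture(n))
s=env.get_state();print(s)
E
```

```text
scene {'camera_matrix': array([[426.67162687,   0.        , 280.19658627],
       [  0.        , 426.67162687, 201.54333683],
       [  0.        ,   0.        ,   1.        ]]), 'origin': array([-0.16046242, -0.64213228,  0.92438514]), 'attitude': array([ 0.34557172, -0.19403638, -0.45306631,  0.79853678])}
side {'camera_matrix': array([[481.54523452,   0.        , 273.50618451],
       [  0.        , 481.54523452, 203.11659766],
       [  0.        ,   0.        ,   1.        ]]), 'origin': array([0.55172893, 0.94289992, 0.91583798]), 'attitude': array([-0.00283506,  0.465348  ,  0.88504816, -0.01153071])}
wrist {'camera_matrix': array([[336.85687474,   0.        , 279.407707  ],
       [  0.        , 336.85687474, 209.82128839],
       [  0.        ,   0.        ,   1.        ]]), 'origin': array([0.57557188, 0.07356806, 0.3715909 ]), 'attitude': array([-1.46983368e-01,  7.28218463e-04, -2.04054448e-04,  9.89138675e-01])}
{'time_s': 0.15, 'q': array([-2.00088403e-02,  3.20179752e-01,  1.56537906e+00, -9.77424265e-07,
        1.25737383e+00, -1.99979132e-02]), 'dq': array([-0.0001624 , -0.0016878 , -0.00324311, -0.0018419 , -0.00045337,
       -0.00081367]), 'effort': array([-9.13009580e-05, -4.15840280e+01, -2.34345907e+01, -1.12702321e-04,
        5.94026569e-03, -2.51738534e-06]), 'tcp_pos': array([ 5.74893410e-01, -2.31811172e-06,  4.04062962e-01]), 'eef_rot': array([-7.07097475e-01,  4.77427051e-04,  4.69913979e-04,  7.07115770e-01]), 'wrist_force': array([ 0.26885631, -0.11699839,  0.36873373]), 'torque': array([0.03564567, 0.01273617, 0.03439503]), 'gripper_width': 0.08517721054826037}
```

View pics/scene0.png

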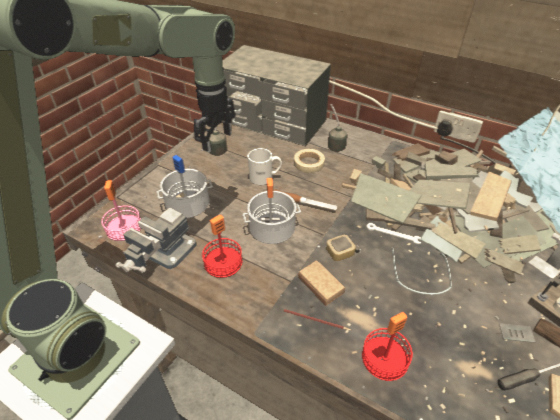

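View pics/side0.png

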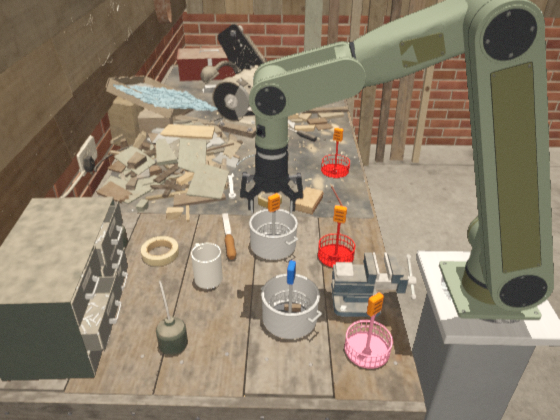

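View pics/wrist0.png

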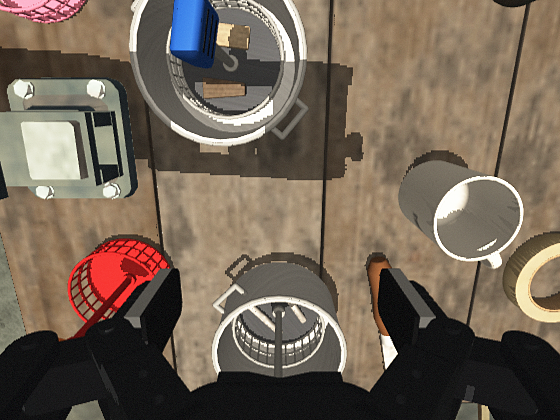

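Run:
```python
import cv2,numpy as np
a=cv2.imread("pics/scene0.png")[165:250,230:310];b=cv2.imread("pics/side0.png")[185:270,235:315]
f=lambda x:cv2.resize(x,None,fx=6,fy=6,interpolation=cv2.INTER_CUBIC)
c=np.hstack([f(a),f(b)]);print(c.shape);cv2.imwrite("pics/c0.png",cv2.resize(c,(800,425)))
```

```text
(510, 960, 3)
```

View pics/c0.png

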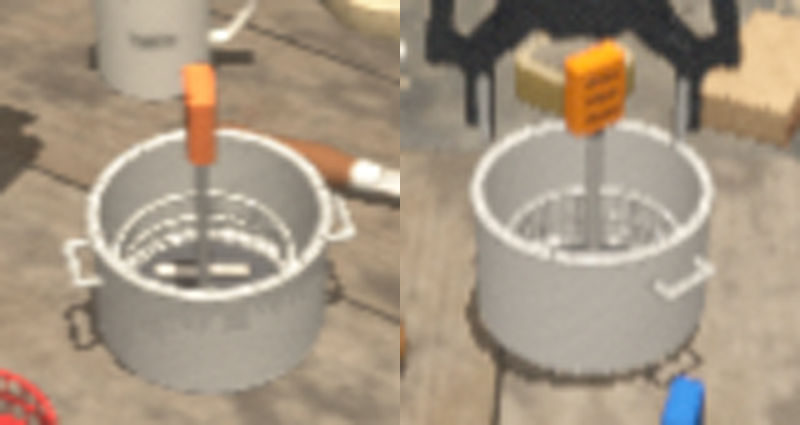

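```bash
cat > h.py <<'E'
import cv2,numpy as np
from workcell import env
from scipy.spatial.transform import Rotation as R
def proj(n,P,ci=None):
    ci=ci or env.camera_info(n);p=(np.atleast_2d(P)-ci["origin"])@R.from_quat(ci["attitude"]).as_matrix()
    p=p*[1,-1,-1];k=ci["camera_matrix"];q=p@k.T;return q[:,:2]/q[:,2:]
def ray(n,uv,z):
    ci=env.camera_info(n);d=np.linalg.inv(ci["camera_matrix"])@[uv[0],uv[1],1]
    d=R.from_quat(ci["attitude"]).as_matrix()@(d*[1,-1,-1]);o=ci["origin"];return o+d*(z-o[2])/d[2]
def orange(im):
    h=cv2.cvtColor(im,cv2.COLOR_BGR2HSV);return cv2.inRange(h,(4,140,120),(22,255,255))
E
python3 - <<'E'
from h import *
from scipy.optimize import minimize
print("grip",ray("scene",(270,188),.155),ray("side",(274.2,202.6),.155))
print("rim",ray("scene",(272,207.6),.085),ray("side",(273.4,223.2),.085))
B={"scene":(255,170,285,205),"side":(262,190,286,216)}
M={}
for n,(a,b,c,d) in B.items():
    im=cv2.imread(f"pics/{n}0.png");m=np.zeros(im.shape[:2],np.uint8);m[b:d,a:c]=orange(im)[b:d,a:c];M[n]=m[b:d,a:c]/255.;print(n,m.sum()/255)
CI={n:env.camera_info(n) for n in B}
c=np.array([[i*.017,j*.008,k*.024] for i in(-1,1) for j in(-1,1) for k in(-1,1)])
def cost(v,split=False):
    r=[]
    for n,(a,b,cc,d) in B.items():
        P=R.from_euler('z',v[2]).apply(c)+[v[0],v[1],.155]
        q=proj(n,P,CI[n]);
        o={"scene":v[3:5],"side":v[5:7]}[n]
        S=8;h=cv2.convexHull(((q+.5+o-[a,b])*S).astype(np.float32)).round().astype(np.int32)
        m=np.zeros(((d-b)*S,(cc-a)*S),np.uint8);cv2.fillConvexPoly(m,h,255)
        m=cv2.resize(m,(cc-a,d-b),interpolation=cv2.INTER_AREA)/255.
        r.append(((m-M[n])**2).sum())
    return sum(r)+.5*np.sum(np.array(v[3:])**2)
p=ray("side",(274.2,202.6),.155)
res=[]
for y in np.arange(-90,90,15):
    x0=np.array([p[0],p[1],np.radians(y),0,0,0,0])
    s=np.vstack([x0]+[x0+np.eye(7)[i]*[.005,.005,.2,1,1,1,1][i] for i in range(7)])
    o=minimize(cost,x0,method="Nelder-Mead",options=dict(initial_simplex=s,maxiter=900));res.append((o.fun,np.round(o.x,4),np.degrees(o.x[2])))
for r in sorted(res,key=lambda r:r[0])[:7]:print(r)
E
```

```text
grip [ 0.57033575 -0.16877821  0.155     ] [ 0.57099013 -0.16514718  0.155     ]
rim [ 0.56877514 -0.17479134  0.085     ] [ 0.57277359 -0.16260282  0.085     ]
scene 108.0
side 199.0
(np.float64(40.54782737176629), array([ 0.5721, -0.1681,  0.5835, -0.5799, -0.6489, -0.4305,  0.0797]), np.float64(33.431337734119296))
(np.float64(40.73000441348971), array([ 0.5707, -0.1685,  0.5795, -0.3994, -0.9918, -0.9321,  0.1393]), np.float64(33.203915160005046))
(np.float64(41.652877359333466), array([ 0.5734, -0.1658,  0.5848, -0.1318,  0.3135, -0.0749, -0.2095]), np.float64(33.509201447552925))
(np.float64(42.812640968610765), array([ 0.5743, -0.1643,  0.5842,  0.1863,  0.5991,  0.1035, -0.5263]), np.float64(33.46976212025848))
(np.float64(43.2675429620767), array([ 0.5713, -0.1651,  0.5715,  0.5689, -0.1926, -0.5809, -0.5021]), np.float64(32.74458312496481))
(np.float64(43.8324948059184), array([ 0.5763, -0.1628,  0.5806,  0.2792,  0.8763,  0.8427, -0.8094]), np.float64(33.26690005080544))
(np.float64(44.22537065744027), array([ 0.5746, -0.1635,  0.5863,  0.3347,  1.0063,  0.4071, -0.4399]), np.float64(33.5929563487738))
```

The orange-grip candidates in the scene picture are pink (110,190), red (218,225), red (398,322), and the wire-grey basket at (270,188). Only the last one stands in a tank and holds two bright steel pins, and the enlarged crop confirms it. Blue (180,165) is the wood basket. The target's grip is at about (0.572, -0.166), yaw about 33°. I'll go to a viewpoint beside it.

Call:
move_arm --pt "100 -7 -25 0 -7.1" --pt "100 -7 -25 0 -7.1" --pt "100 -7 -25 0 -7.1" --pt "100 -7 -25 0 -7.1" --pt "100 -7 -25 0 -7.1" --pt "100 -7 -25 0 -7.1" --pt "100 -7 -25 0 -7.1" --pt "100 -6 -25 0 -7.1"

```text
time_s: 0.95
tcp_pos: [0.5176, -0.2037, 0.401]
eef_rot: [-0.615, 0.349, -0.345, 0.617]
wrist_force: [0.9, -0.5, 0.0]
gripper_width: 0.0859
```

Run:
```python
from h import *
s=env.get_state();print(s["tcp_pos"],R.from_quat(s["eef_rot"]).as_matrix().round(3),s["q"].round(2),s["time_s"])
for n in ("wrist",):
    ci=env.camera_info(n);im=env.capture(n);cv2.imwrite(f"pics/{n}1.png",im);np.save("w1.npy",ci,allow_pickle=True)
print(env.get_state()["tcp_pos"])
print(proj("wrist",[[.572,-.166,.179],[.572,-.166,.131],[.572,-.166,.085]],ci))
```

```text
[ 0.5175691  -0.20373346  0.40104564] [[ 0.519 -0.004  0.855]
 [-0.855  0.005  0.519]
 [-0.006 -1.    -0.001]] [-0.4   0.29  1.61  0.    1.24  0.63] 0.95
[ 0.5168934  -0.20678537  0.40095728]
[[273.01363055 123.23817161]
 [274.73690845 120.03548365]
 [275.84597428 117.97430025]]
```

View pics/wrist1.png

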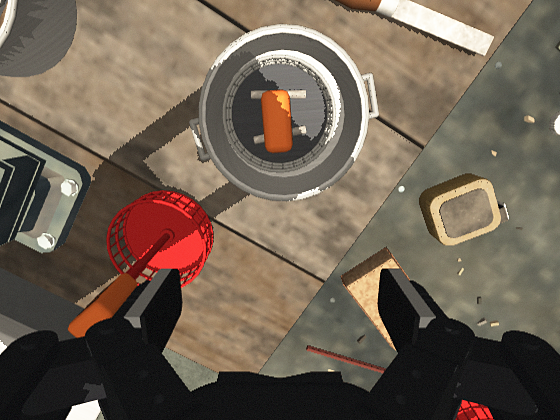

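The wrist view shows the grip almost end-on at (277,121), with pins on both sides of the rod. I'll take a fresh picture now that the arm is still, and measure it.

Run:
```python
from h import *
s=env.get_state();ci=env.camera_info("wrist");im=env.capture("wrist");cv2.imwrite("pics/wrist2.png",im)
print(s["tcp_pos"],ci["origin"],env.get_state()["tcp_pos"])
m=orange(im);m[:, :240]=0;m[170:]=0;m[:,320:]=0
c=max(cv2.findContours(m,0,2)[0],key=cv2.contourArea);r=cv2.minAreaRect(c);print(r,cv2.contourArea(c))
ym=cv2.resize(im[10:210,190:390],(800,800))[:600]
cv2.imwrite("pics/w2c.png",ym)
from scipy.optimize import minimize
cb=np.array([[i*.017,j*.008,k*.024] for i in(-1,1) for j in(-1,1) for k in(-1,1)])
mm=np.zeros_like(m);cv2.drawContours(mm,[c],-1,255,-1);M=mm[70:170,240:320]/255.
def cost(v):
    q=proj("wrist",R.from_euler('z',v[2]).apply(cb)+[v[0],v[1],.155],ci);S=8
    h=cv2.convexHull(((q+.5-[240,70])*S).astype(np.float32)).round().astype(np.int32)
    a=np.zeros((800,640),np.uint8);cv2.fillConvexPoly(a,h,255)
    return ((cv2.resize(a,(80,100),interpolation=cv2.INTER_AREA)/255.-M)**2).sum()
for y in(20,33,45):
    x0=np.array([.572,-.166,np.radians(y)]);sx=np.vstack([x0,x0+[.006,0,0],x0+[0,.006,0],x0+[0,0,.2]])
    o=minimize(cost,x0,method="Nelder-Mead",options=dict(initial_simplex=sx));print(o.x,np.degrees(o.x[2]),o.fun,M.sum())
# rim
g=ray("wrist",(286,111),.085);print("rim guess",g)
t=np.linspace(0,6.28,72)
```

```text
[ 0.5168934  -0.20678537  0.40095728] [ 0.58111882 -0.16918727  0.36834235] [ 0.51737613 -0.20511243  0.40093639]
((270.751708984375, 115.52069854736328), (62.45020294189453, 28.318510055541992), 85.2363510131836) 1609.5
[ 0.57364307 -0.1673921   0.59678706] 34.19337962957247 205.54765090349866 1691.0
[ 0.57410531 -0.16718038  0.63301443] 36.269054984275705 209.27277201076507 1691.0
[ 0.57330684 -0.16746114  0.61570491] 35.27729304405829 207.09851595540175 1691.0
rim guess [ 0.58060713 -0.17187173  0.085     ]
```

View pics/w2c.png

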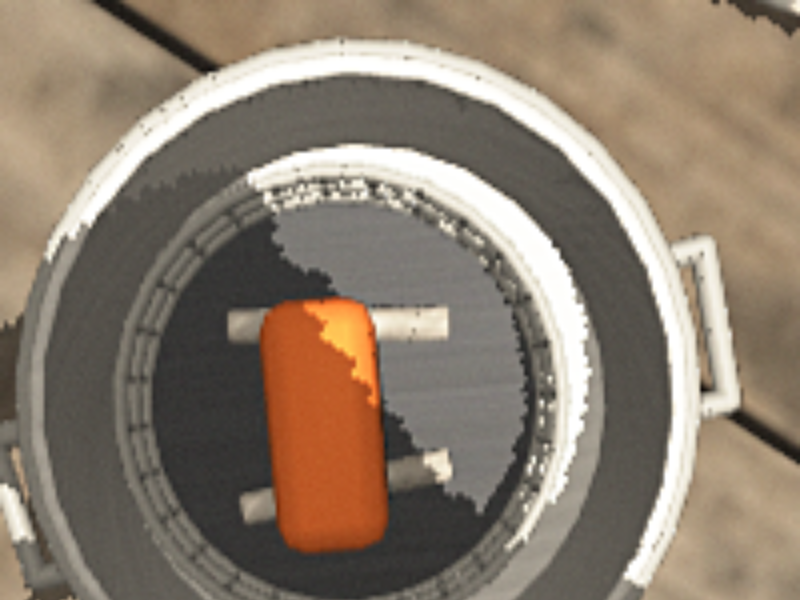

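Call:
move_arm --pt "100 14 9.5 0 1" --pt "100 14 9.5 0 1" --pt "100 14 9.5 0 1" --pt "100 14 9.5 0 1" --pt "100 0 0 0 0" --pt "100 0 0 0 0" --pt "100 0 0 0 0"

```text
time_s: 1.75
tcp_pos: [0.5805, -0.1585, 0.3997]
eef_rot: [-0.63, 0.322, -0.317, 0.632]
wrist_force: [-0.7, 0.2, 0.4]
gripper_width: 0.0854
```

```bash
cat > look.py <<'E'
from h import *
import sys
t=sys.argv[1]
s=env.get_state();ci=env.camera_info("wrist");im=env.capture("wrist");cv2.imwrite(f"pics/wrist{t}.png",im)
Rm=R.from_quat(s["eef_rot"]).as_matrix()
print(s["time_s"],s["tcp_pos"],"grasp",s["tcp_pos"]+.155*Rm[:,1],"zbear",np.degrees(np.arctan2(Rm[1,2],Rm[0,2])),s["wrist_force"],s["gripper_width"],Rm[2].round(3))
g=[.5735,-.1673];print(proj("wrist",[[*g,.179],[*g,.131]],ci))
for n in ("scene","side"): cv2.imwrite(f"pics/{n}{t}.png",env.capture(n))
E
python3 look.py 3
```

```text
1.75 [ 0.58048313 -0.15853751  0.39972234] grasp [ 0.57965782 -0.15759106  0.24472742] zbear 36.26044437830232 [-0.67727247  0.17821884  0.38716971] 0.08537766795492788 [-0.008 -1.    -0.001]
[[285.70056848 253.64372685]
 [285.06647704 226.84294549]]
```

View pics/wrist3.png

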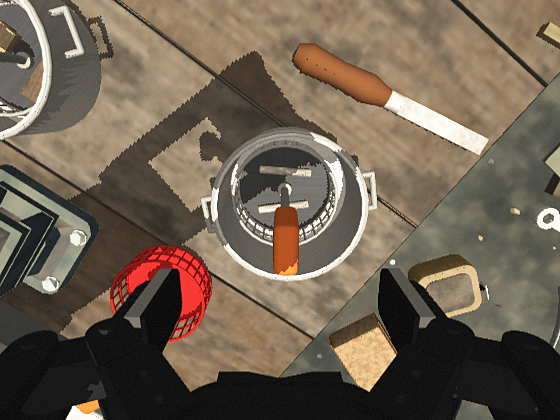

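Run:
```python
from h import *
from scipy.optimize import minimize
s0=env.get_state();ci=env.camera_info("wrist");im=env.capture("wrist");s1=env.get_state();print(s0["tcp_pos"],s1["tcp_pos"])
cv2.imwrite("pics/w4.png",im)
a,b=240,190;hh,ww=100,90
m=orange(im)[b:b+hh,a:a+ww]
c=max(cv2.findContours(m,0,2)[0],key=cv2.contourArea);mm=np.zeros_like(m);cv2.drawContours(mm,[c],-1,255,-1);M=mm/255.;print(cv2.boundingRect(c))
cb=np.array([[i*.017,j*.008,k*.024] for i in(-1,1) for j in(-1,1) for k in(-1,1)])
def hull(v,S):
    q=proj("wrist",R.from_euler('z',v[2]).apply(cb)+[v[0],v[1],.155],ci)
    return cv2.convexHull(((q+.5-[a,b])*S).astype(np.float32)).round().astype(np.int32)
def cost(v):
    A=np.zeros((hh*8,ww*8),np.uint8);cv2.fillConvexPoly(A,hull(v,8),255)
    return ((cv2.resize(A,(ww,hh),interpolation=cv2.INTER_AREA)/255.-M)**2).sum()
for y in(25,35,45):
    x0=np.array([.573,-.167,np.radians(y)]);sx=np.vstack([x0,x0+[.006,0,0],x0+[0,.006,0],x0+[0,0,.2]])
    o=minimize(cost,x0,method="Nelder-Mead",options=dict(initial_simplex=sx));print(o.x,np.degrees(o.x[2]),o.fun,M.sum())
v=cv2.resize(im[b:b+hh,a:a+ww],None,fx=6,fy=6);cv2.polylines(v,[hull(o.x,6)],True,(0,255,0),1);cv2.imwrite("pics/w4c.png",v)
```

```text
[ 0.58000833 -0.15920245  0.39998389] [ 0.57996709 -0.15934164  0.4000351 ]
(33, 15, 26, 70)
[ 0.57450528 -0.16657023  0.62589107] 35.86091648303873 293.6968089196463 1573.0
[ 0.57447397 -0.16662742  0.62540202] 35.832896374454656 291.95746251441756 1573.0
[ 0.57545257 -0.16586408  0.62541648] 35.83372468340818 294.86672818146866 1573.0
```

View pics/w4c.png

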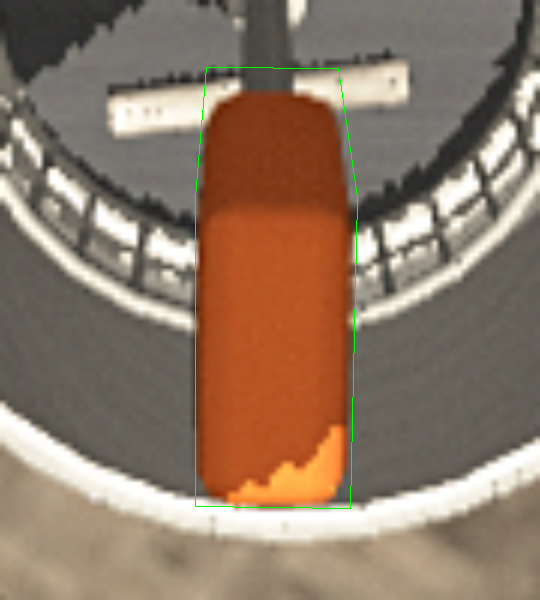

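Call:
move_arm --pt "100 -5 -8 0 0" --pt "100 0 0 0 0" --pt "100 0 0 0 0"

```text
time_s: 2.25
tcp_pos: [0.5736, -0.169, 0.4005]
eef_rot: [-0.629, 0.323, -0.318, 0.631]
wrist_force: [0.0, 0.2, -1.0]
gripper_width: 0.0852
```

```bash
python3 look.py 5
```

```text
2.25 [ 0.57362502 -0.16904951  0.40047457] grasp [ 0.5729066  -0.16818406  0.24547865] zbear 36.06836567501114 [ 0.04203286  0.22850051 -1.0226441 ] 0.08522836459038396 [-0.007 -1.    -0.   ]
[[278.09277435 235.22137229]
 [278.80351187 211.55212902]]
```

View pics/wrist5.png

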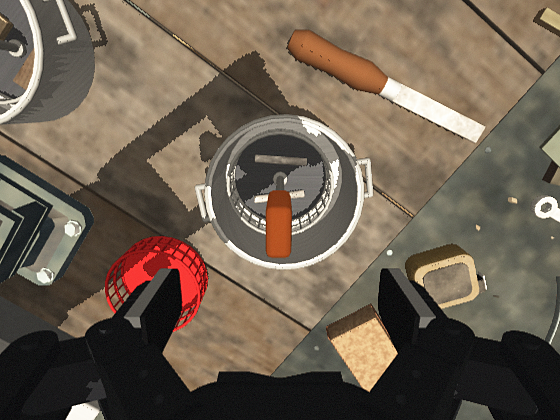

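Run:
```python
from h import *
for n,uv,z in [("scene",(218,226),.15),("side",(340,214),.15),("scene",(222,262),.0),("side",(336,254),.02),("scene",(180,165),.155),("side",(292,272),.155)]: print(n,uv,ray(n,uv,z))
print(env.get_state()["tcp_pos"])
```

```text
scene (218, 226) [ 0.38726827 -0.12984162  0.15      ]
side (340, 214) [ 0.39102507 -0.12327411  0.15      ]
scene (222, 262) [ 0.38977315 -0.12235754  0.        ]
side (336, 254) [ 0.39281689 -0.1086985   0.02      ]
scene (180, 165) [0.52244108 0.10841682 0.155     ]
side (292, 272) [0.52373365 0.11651608 0.155     ]
[ 0.57388555 -0.16871784  0.40040303]
```

Call:
move_arm --pt "100 1 1 -25 0" --pt "100 0 0 -25 0" --pt "100 0 0 -20 0" --pt "100 0 0 -14 0" --pt "100 0 0 0 0" --pt "100 0 0 0 0"

```text
time_s: 3.0
tcp_pos: [0.5754, -0.1673, 0.3152]
eef_rot: [-0.629, 0.321, -0.319, 0.632]
wrist_force: [0.4, -0.2, 0.8]
gripper_width: 0.0857
```

```bash
python3 look.py 6
```

```text
3.0 [ 0.57535301 -0.16727734  0.31522817] grasp [ 0.57526578 -0.16655343  0.16022988] zbear 36.13206445588552 [ 0.41693042 -0.23262972  0.79384013] 0.08567771618540936 [-0.004 -1.     0.002]
[[275.46787591 328.39689518]
 [276.93731804 268.01354418]]
```

View pics/wrist6.png

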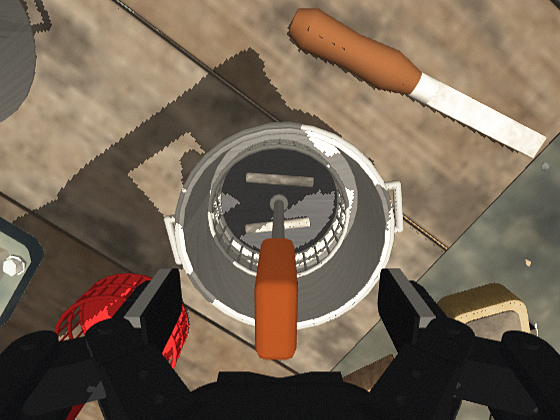

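View pics/side6.png

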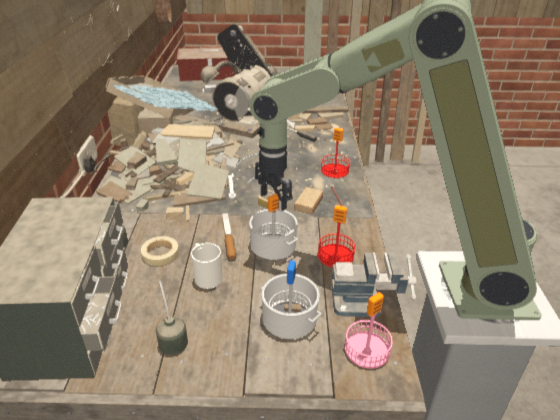

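Grip centred between the open fingers (u 277 vs 280). I'll make a small correction, then close.

Call:
move_arm --pt "100 1 2 -4 0" --pt "100 0 0 0 0" --pt "60 0 0 0 0" --pt "40 0 0 0 0" --pt "28 0 0 0 0" --pt "20 0 0 0 0" --pt "10 0 0 0 0" --pt "0 0 0 0 0"

```text
time_s: 3.95
tcp_pos: [0.5768, -0.1651, 0.314]
eef_rot: [-0.629, 0.319, -0.321, 0.632]
wrist_force: [-0.1, 0.3, -1.0]
gripper_width: 0.0152
```

Call:
move_arm --pt "0 0 0 0 0" --pt "0 0 0 0 0" --pt "0 0 0 0 0" --pt "0 0 0 0 0"

```text
time_s: 4.35
tcp_pos: [0.5768, -0.1651, 0.3139]
eef_rot: [-0.629, 0.319, -0.321, 0.632]
wrist_force: [0.2, 1.1, 0.5]
gripper_width: 0.0155
```

```bash
python3 look.py 7
```

```text
4.35 [ 0.57679142 -0.16508264  0.31393929] grasp [ 0.57751393 -0.16456301  0.15894184] zbear 36.12782338404662 [0.20423535 1.11019514 0.46482385] 0.015486593717309038 [ 0.    -1.     0.006]
[[276.54118783 337.58271514]
 [277.3204283  274.81730775]]
```

View pics/wrist7.png

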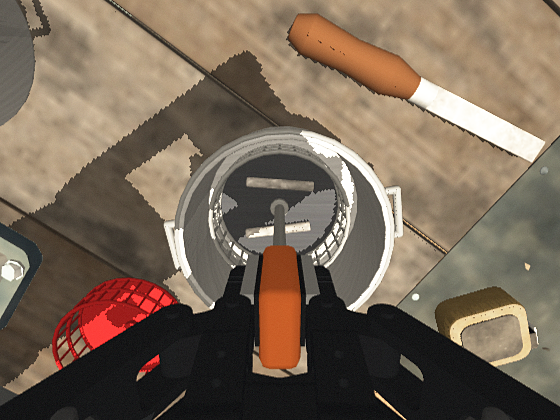

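Gripped at 15.5 mm. Now a slow, straight lift.

Call:
move_arm --pt "0 0 0 4 0" --pt "0 0 0 6 0" --pt "0 0 0 8 0" --pt "0 0 0 8 0" --pt "0 0 0 6 0" --pt "0 0 0 3 0" --pt "0 0 0 0 0"

```text
time_s: 5.2
tcp_pos: [0.5762, -0.1651, 0.3505]
eef_rot: [-0.629, 0.321, -0.32, 0.632]
wrist_force: [0.3, 1.1, -4.0]
gripper_width: 0.0156
```

```bash
python3 look.py 8;python3 -c "
import cv2,numpy as np
a=cv2.imread('pics/scene8.png')[150:250,220:320];b=cv2.imread('pics/side8.png')[165:265,225:325];c=np.hstack([cv2.resize(a,(400,400)),cv2.resize(b,(400,400))]);cv2.imwrite('pics/c8.png',c)"
```

```text
5.2 [ 0.57621004 -0.1650766   0.35053223] grasp [ 0.57642589 -0.16442662  0.19553375] zbear 36.1210372712449 [ 0.30036654  1.10950797 -4.01408794] 0.015592440955025037 [-0.003 -1.     0.004]
[[278.86655811 284.76923439]
 [279.18826874 244.70623568]]
```

View pics/c8.png

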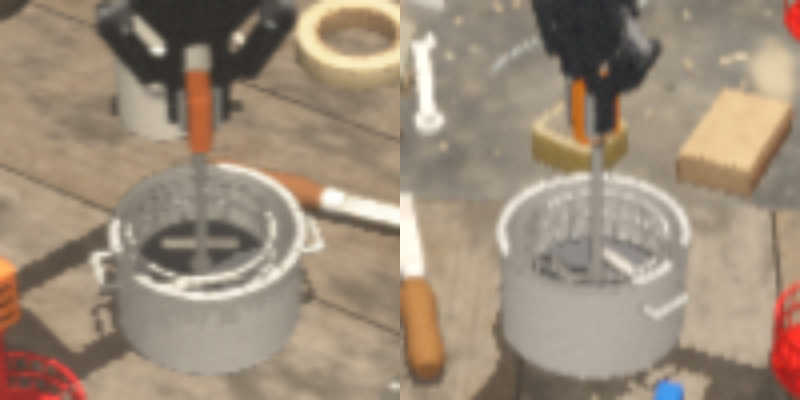

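View pics/wrist8.png

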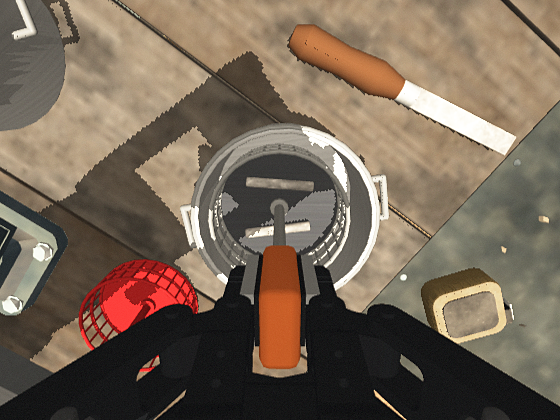

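The basket is up 37 mm. It keeps its place in the wrist view (no slip), both pins are in it, and the wrist reads -4 N. Continuing.

Call:
move_arm --pt "0 0 0 6 0" --pt "0 0 0 9 0" --pt "0 0 0 9 0" --pt "0 0 0 9 0" --pt "0 0 0 9 0" --pt "0 0 0 9 0" --pt "0 0 0 5 0" --pt "0 0 0 0 0"

```text
time_s: 6.15
tcp_pos: [0.5758, -0.1649, 0.4111]
eef_rot: [-0.629, 0.321, -0.32, 0.632]
wrist_force: [-0.0, 0.3, -3.5]
gripper_width: 0.0155
```

Call:
move_arm --pt "0 0 0 6 0" --pt "0 0 0 9 0" --pt "0 0 0 9 0" --pt "0 0 0 6 0" --pt "0 0 0 3 0" --pt "0 0 0 0 0" --pt "0 0 0 0 0" --pt "0 0 0 0 0"

```text
time_s: 6.95
tcp_pos: [0.5756, -0.1648, 0.4463]
eef_rot: [-0.629, 0.321, -0.319, 0.632]
wrist_force: [-0.2, -0.3, -3.9]
gripper_width: 0.0154
```

```bash
python3 look.py 9;python3 -c "
import cv2,numpy as np
a=cv2.imread('pics/scene9.png')[130:250,210:330];b=cv2.imread('pics/side9.png')[145:265,215:335];c=np.hstack([cv2.resize(a,(400,400)),cv2.resize(b,(400,400))]);cv2.imwrite('pics/c9.png',c)"
```

```text
6.95 [ 0.57559762 -0.16484825  0.44629648] grasp [ 0.5754225  -0.16407717  0.29129849] zbear 36.12256505003543 [-0.21218705 -0.33720017 -3.87162587] 0.015372953754635226 [-0.005 -1.     0.002]
[[280.86980253 218.56574638]
 [280.89350066 201.2864223 ]]
```

View pics/c9.png

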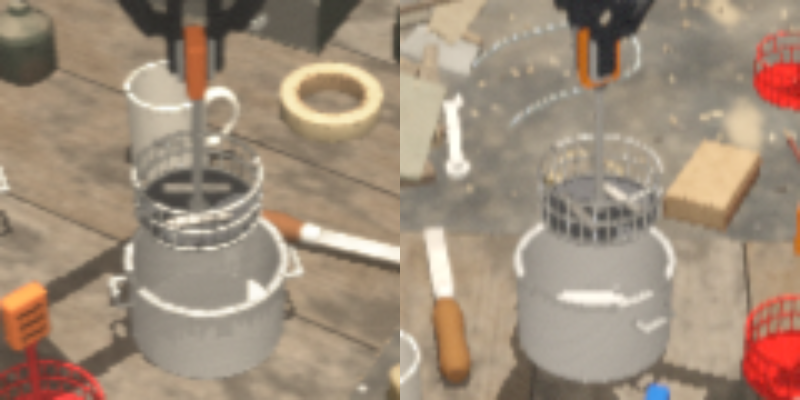

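View pics/wrist9.png

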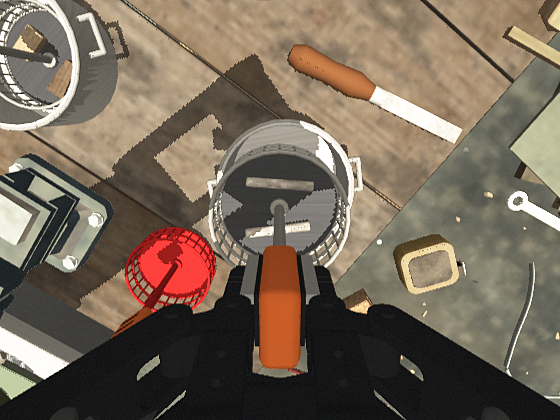

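Call:
move_arm --pt "0 0 0 0 0" --pt "0 0 0 0 0" --pt "0 0 0 0 0" --pt "0 0 0 0 0"

```text
time_s: 7.5
tcp_pos: [0.5756, -0.1649, 0.4457]
eef_rot: [-0.629, 0.322, -0.319, 0.632]
wrist_force: [0.5, 1.0, -3.5]
gripper_width: 0.0154
```

Run:
```python
from workcell import env
s=env.get_state();print(s["tcp_pos"],s["dq"].round(4),s["wrist_force"],s["gripper_width"],s["time_s"])
print(env.close_job())
```

```text
[ 0.57559794 -0.16487083  0.44565751] [ 0.0011 -0.0006 -0.0005  0.0011  0.0002 -0.0075] [ 0.48625853  1.00143844 -3.54313945] 0.015438739421591675 7.5
the job is handed in; nothing more can be done
None
```

I took the orange-grip basket with the steel pins by its broad grip faces, lifted it 132 mm straight up out of its tank, and handed the job in while still holding it. `close_job` gives no verdict, so the following are my own readings.

- **Height:** the underside is about 52 mm above the rim, worked out from the arm's measured rise.
- **Position:** the basket drifted about 1 mm sideways during the lift. It is over its tank; I did not measure the distance to the tank's axis.
- **Level and still:** the tool's tilt changed by less than 0.01 rad during the lift. Joint speeds were at most 0.0075 rad/s at the end.
- **Grip:** the fingers stand at 15.4 mm and the wrist carries about 3.5 to 4 N. The basket did not move between the fingers in the wrist pictures.
- **Pins:** both lie in the basket in the last pictures.
- **Other objects:** I did not touch the other basket, the mug or the tape measure. I did not measure their positions again afterwards.
- **Disagreements:** estimates of the grip's position differed by 2–3 mm between cameras, and of its turn by about 2–3°. I used the wrist camera's close-up values. The job finished at 7.5 s of the 32 s allowed.

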